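Fit the oversize cover into an equipment case

ROBOT

A 7-joint arm with a two-finger parallel gripper is mounted at the origin on the work surface. World frame = base frame: x ahead of the robot, y to its left, z up, the work surface at z = 0. Lengths are in mm, angles in rad, forces in N, time in s.
With the tool pointing down it reaches from about 400 to 875 mm from the base axis. Payload 4.4 kg.
Tool frame: the origin (TCP) lies where the fingers leave the gripper's body, on its centre line; the fingertips stand 73 mm ahead of it and the grasp point (between the pads) lies 54 mm ahead of it; z points along the fingers, y is the line along which they close (so a half turn about z gives the same grasp; the last joint's range is limited). The gripper opens to 85 mm and grips with 20 to 120 N. Pads are 22 mm wide; open, the fingers measure 114 mm over their backs; the gripper's body (76 mm by 85 mm) begins 54 mm behind the grasp point. The pads swing forward as they close: fully open they stand 13 mm farther back than shut.
Start: joints at [-1.185, 0.628, 0.038, 1.517, -0.027, 0.996, -0.02], TCP at [283.762, 584.804, 303.913] pointing down, gripper open.
Joint ranges: [-3.06, 3.06], [-0.37, 2.12], [-1.25, 1.32], [0.18, 2.47], [-1.1, 4.24], [0.23, 1.98], [-2.94, 2.94]. Speed limits (rad/s): [2.57, 2.57, 3.14, 3.14, 3.14, 3.14, 3.14].

INTERFACE

Orientations are given as [roll, pitch, yaw] about the fixed x, y, z axes, in that order (R = Rz(yaw) Ry(pitch) Rx(roll)).
In Python, from cell import ctrl gives the robot as it stands.
- The arm moves only by the tool send_rows, never from a script. Its argument "rows" is a list that holds one entry, the list of rows, each a list of 6 numbers: the shift along the tool's x, y, z in cm, then the turn, a rotation vector about the tool's x, y, z in rad. In form: [[[tx, ty, tz, wx, wy, wz], ...]]. A call has 1 to 10 rows; each row is the pose to reach, as a shift and turn from the pose commanded when the call began, along the tool's axes at that moment; what a row does not reach only later rows make up. A row lasts 1/10 s, in which the tool goes at most 50 mm and 8.59 degrees, less where a joint would pass 70% of its speed; a pose out of reach is approached as far as the arm can. A call with a gripper value outside its range is refused whole. "grip" is the closure in counts, from 0 (fully open) to 255 (shut), set as the call begins (left out, the last holds). The fingers move at their own pace and stop on an object; the grip force is fixed at half the most. Time passes only in rows, so rows that repeat a pose let the fingers close. It gives the time, the measured TCP pose, the force, the opening and the grip force at its end, in the units of the state.
- ctrl.read_state(): the state, without advancing time (a new reading comes with each control period).
- ctrl.get_image(name): name is "scene" or "side" or "wrist"; returns a dict with "pixels" (400x640x3 uint8, red, green, blue), "fx", "fy", "cx", "cy" (pixels), "D" ([k1, k2, p1, p2, k3] as OpenCV has them; the pictures are not rectified), "extrinsics" (4x4, takes a point from camera to world coordinates); the wrist camera has in their place "mount" (4x4, takes a point from camera to tool coordinates, whose origin is the TCP and whose axes are the flange's). Camera axes: x right, y up, looking along -z (the intrinsics and any distortion apply to the point x, -y, -z); pixel columns grow to the right and rows downward; lengths in mm; the calibration is good to about 2 mm. A picture is of the moment at which its call begins: read the wrist's pose just before it. There is no depth.
- ctrl.finish_job(): hands the job in; it is judged then, once.
The state is a dict: "clock": time; "qpos": joint angles; "qd": joint speeds; "tau": joint torques, N m; "eef_pos": TCP position; "tool_rot": TCP orientation; "force": force on the tool from outside, world axes, zero at the start; "torque": the same for the moment, N m; "width": finger opening in mm; "gripper_force": force on a finger pad.
Only numpy, scipy, OpenCV 4.12 (cv2) and the standard library are available. Lean on these libraries where they do the work, as an engineer would, in place of code of your own. Each camera call takes 0.05 s, during which the arm holds its last target. There are 200 camera calls.

TASK

Put the green cover panel back into the open equipment case: it is longer than the opening, so tilt it, feed one end well under the wide lip, lower the other end past the narrow lip until it lies on the ledges, then slide it back along them until it butts against the narrow-lip end, lying flat with both ends under the lips. Press it only gently against the case, and never let it drop onto the ledges; let go of it and leave the other things where they are.

Things in the scene. Friction and masses are not known exactly. Their poses are not given: they have to be found in the camera images.
- panel: loose flat green cover, 180 (its x) x 120 (its y) x 4 mm, 0.26 to 0.42 kg, lying on the bench, handle up; origin at the centre of its underside, z up. The same turned half round. A dark bridge handle crosses its middle: a bar 12 mm thick (x), 70 long (y), 22 high, from 18 to 40 mm above the panel's underside, on two posts 60 mm apart.
- panel_end_a (a point): middle of the panel's lower edge at its +x end (90 mm along +x from panel, on the underside)
- panel_end_b (a point): middle of the panel's lower edge at its -x end (90 mm along -x from panel, on the underside)
- case: fixed green box 208 (its x) x 218 (its y) x 90 mm high; origin on the bench below the centre of its inside, z up. Inside: x -99 to +99 mm, y -65 to +65 mm; the rest, y -148 to -65, is a closed bay with its top at 90 mm. The opening in its top is x -89 to +73 mm, over the full inside y. The fitted panel's origin is at x = -9 mm: one end on the -x wall, the other 8 mm under the wide lip.
- wide_lip (a point): middle of the wide lip's free edge, on its underside: x +73, y 0, z 86 mm in the case's frame. The grey lip is 4 mm thick (z 86 to 90 mm) and covers a pocket 26 mm deep, to the end wall at x +99 mm.
- narrow_lip (a point): middle of the narrow lip's free edge, on its underside: x -89, y 0, z 86 mm in the case's frame. The grey lip is 4 mm thick (z 86 to 90 mm) and covers a pocket 10 mm deep, to the end wall at x -99 mm.
- ledge_top (a point): on the case, NOT on the ledges: a mark at x +64, y 0, z 72 mm, the highest the ledges can be. The flat steel ledges, x -99 to -65 and x +55 to +99 mm of the case, are level with each other, at a height that differs each time and is not measured: tops at z 60 to 72 mm, 14 to 26 mm below the lips' underside. They do not give way. More than 30 N of panel on case does damage.
- screwdriver: loose screwdriver 160 mm long lying on the bench by the panel's +y side; leave alone
- wrench: loose wrench 150 mm long lying on the bench along the panel's -y side; leave alone
- plug_a: loose dark metal connector plug, 28 mm diameter, 40 mm tall, standing on top of the case's closed bay; leave alone
- relay: loose grey relay 30 x 22 x 35 mm standing on top of the case's closed bay; leave alone
- plug_b: another such plug, standing on the bench on the robot's side of the panel; leave alone
- screw_jar: jar 60 mm diameter, 70 mm tall at the far edge of the bench; leave alone
Things that resemble listed ones, but are neither listed nor needed, are in the scene too. What is meant by the panel is not white, and is the larger of those in its own colour.

How it is judged:
By the outcome, as a careful person would: the job done as asked, in the order asked, and still so for the second after the job is handed in, with the robot touching nothing.
It also fails if it takes over 48 s, if anything falls off the work surface, if the arm or the gripper's body presses on something with over 40 N, if the wrist force passes 120 N, or if a joint passes its speed limit or range.

## Working session

There is one attempt and no reset: what is moved stays moved. The work goes in short steps, Python scripts to look and compute and a tool call to move; the robot and the scene stay as the last step left them, time stands still between calls to the robot, and variables do not carry over. Pictures are saved under pics/ and viewed, at most 10 in all, crops included, and the job is handed in when it is done.

Besides the shell and the picture viewer there is one more tool, called after "Request:" by a JSON object that holds its "fn" and its "kwargs", one argument or row to a line. send_rows: Moves the arm, as the interface text tells. Its arguments: {"type":"object","properties":{"rows":{"type":"array","items":{"type":"array","items":{"type":"array","items":{"type":"number"}}}},"grip":{"type":"number"}},"required":["rows"]}

```bash
ls; mkdir -p pics; cat > h.py <<'E'
import numpy as np, cv2
from cell import ctrl
from scipy.spatial.transform import Rotation as R
def pose():
    s=ctrl.read_state(); T=np.eye(4); T[:3,:3]=R.from_euler('xyz',s['tool_rot']).as_matrix(); T[:3,3]=s['eef_pos']; return T
def grab(name,f=None):
    T=pose(); im=ctrl.get_image(name)
    im['E']=np.array(im['extrinsics']) if name!='wrist' else T@np.array(im['mount'])
    im['bgr']=np.ascontiguousarray(np.array(im['pixels'])[:,:,::-1])
    if f: cv2.imwrite('pics/'+f,im['bgr'])
    return im
def rays(im,uv):
    K=np.array([[im['fx'],0,im['cx']],[0,im['fy'],im['cy']],[0,0,1.]])
    p=cv2.undistortPoints(np.array(uv,float).reshape(-1,1,2),K,np.array(im['D'],float)).reshape(-1,2)
    d=np.c_[p[:,0],-p[:,1],-np.ones(len(p))]
    return im['E'][:3,3],d@im['E'][:3,:3].T
def onplane(im,uv,z):
    o,d=rays(im,uv); return o+d*((z-o[2])/d[:,2])[:,None]
def proj(im,P):
    K=np.array([[im['fx'],0,im['cx']],[0,im['fy'],im['cy']],[0,0,1.]])
    P=np.atleast_2d(np.array(P,float)); c=(P-im['E'][:3,3])@im['E'][:3,:3]
    c=c*[1,-1,-1]
    return cv2.projectPoints(c,np.zeros(3),np.zeros(3),K,np.array(im['D'],float))[0].reshape(-1,2)
E
python3 - <<'E'
from h import *
s=ctrl.read_state(); print(s)
a=grab('scene','a.png'); b=grab('side','b.png'); c=grab('wrist','c.png')
for i in (a,b,c): print(i['E'][:3,3].round(),-i['E'][:3,2].round(2))
E
```

```text
pics
{'clock': 0.0, 'qpos': array([-1.18478669,  0.62935695,  0.03844672,  1.51837472, -0.02698471,
        0.99630277, -0.02000996]), 'qd': array([-0.0003307 ,  0.00087549, -0.00077788, -0.00152623, -0.00277364,
       -0.00041486,  0.00032085]), 'tau': array([-2.04979033e-04, -5.63394535e+01,  1.22574572e+00, -1.93450785e+01,
        1.08476565e-02,  1.05165059e-02, -1.24647420e-05]), 'eef_pos': array([283.54954106, 584.34599703, 302.97989384]), 'tool_rot': array([-3.13966951e+00,  4.18266557e-05,  2.68977742e+00]), 'force': array([0.3301757 , 0.23096557, 0.14297156]), 'torque': array([0.029974  , 0.00869098, 0.04173022]), 'gripper_force': 0.0, 'width': 85.74740137315838}
[1115.  545. 1297.] [-0.41 -0.34 -0.85]
[  95. -591.  714.] [ 0.44  0.64 -0.63]
[221. 615. 373.] [ 0.24 -0.12 -0.96]
```

View pics/a.png

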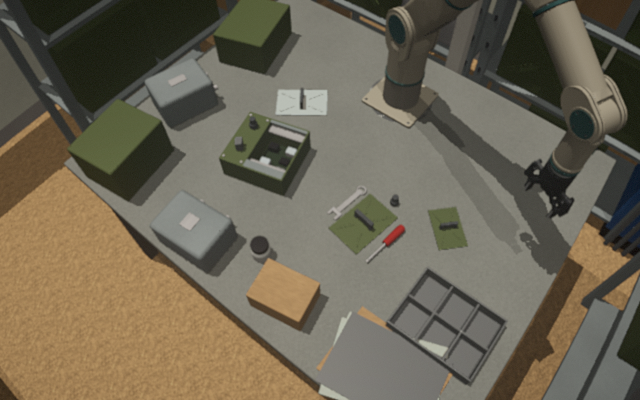

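View pics/b.png

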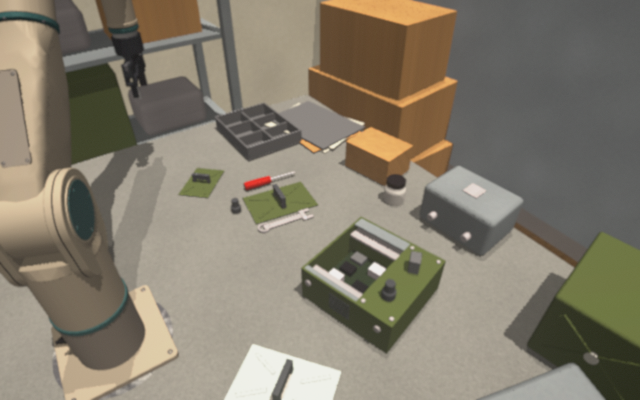

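The scene view shows the big green panel at about (363,222) with its handle at (364,219). The wrench is at (348,203), the screwdriver at (388,242) and the case at (267,150). The side view shows the panel at (280,203) and the case at (373,280). Next I'll crop both views and measure from masks.

```bash
python3 - <<'E'
from h import *
ims={}
for n,roi in (('scene',(320,185,90,75)),('side',(235,175,90,50))):
    im=grab(n); x,y,w,h=roi
    hsv=cv2.cvtColor(im['bgr'],cv2.COLOR_BGR2HSV)
    m=cv2.inRange(hsv,(28,70,30),(50,255,255)); mm=np.zeros_like(m); mm[y:y+h,x:x+w]=m[y:y+h,x:x+w]
    c=max(cv2.findContours(mm,cv2.RETR_EXTERNAL,cv2.CHAIN_APPROX_NONE)[0],key=cv2.contourArea)
    P=onplane(im,c.reshape(-1,2),4)[:,:2].astype(np.float32)
    r=cv2.minAreaRect(P); print(n,cv2.contourArea(c),r, cv2.boxPoints(r).round())
    d=cv2.inRange(hsv,(0,0,0),(180,255,70)); dd=np.zeros_like(d); dd[y:y+h,x:x+w]=d[y:y+h,x:x+w]
    for c in cv2.findContours(dd,cv2.RETR_EXTERNAL,cv2.CHAIN_APPROX_NONE)[0]:
        if cv2.contourArea(c)>20:
            P=onplane(im,c.reshape(-1,2),40)[:,:2].astype(np.float32); print(' dark',c.reshape(-1,2).mean(0).round(),cv2.minAreaRect(P))
a=grab('scene'); b=grab('side')
ca=cv2.resize(a['bgr'][100:200,205:325],None,fx=5,fy=5,interpolation=cv2.INTER_CUBIC)
cb=cv2.resize(b['bgr'][205:355,290:450],None,fx=4.5,fy=4,interpolation=cv2.INTER_CUBIC)
cv2.imwrite('pics/d.png',ca); cv2.imwrite('pics/e.png',cv2.resize(b['bgr'][205:355,290:450],None,fx=4,fy=4,interpolation=cv2.INTER_CUBIC))
E
```

```text
scene 1895.0 ((498.63299560546875, 196.4255828857422), (116.71222686767578, 176.54556274414062), 81.1746597290039) [[402. 152.]
 [577. 125.]
 [595. 241.]
 [420. 268.]]
 dark [364. 222.] ((508.7583312988281, 206.61166381835938), (80.94049072265625, 18.402490615844727), 80.6545639038086)
 dark [394. 202.] ((399.7552795410156, 240.05076599121094), (28.05592918395996, 21.229307174682617), 34.33525848388672)
side 1431.5 ((497.39263916015625, 195.37799072265625), (118.03401184082031, 177.7691192626953), 81.16222381591797) [[400. 151.]
 [576. 123.]
 [594. 240.]
 [419. 267.]]
 dark [279. 198.] ((483.2799377441406, 168.9678192138672), (82.39847564697266, 17.909963607788086), 80.8837661743164)
```

View pics/d.png

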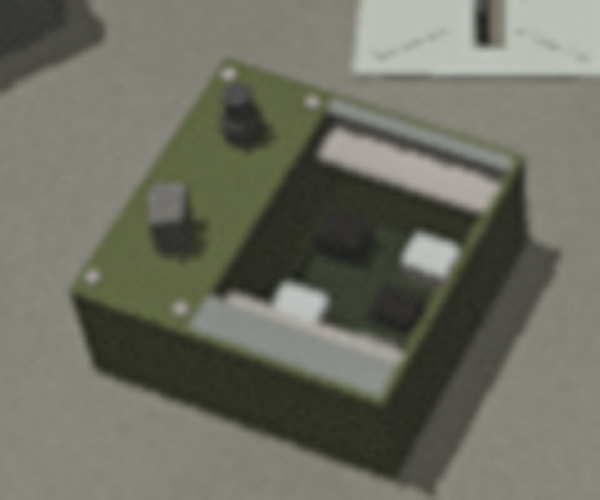

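View pics/e.png

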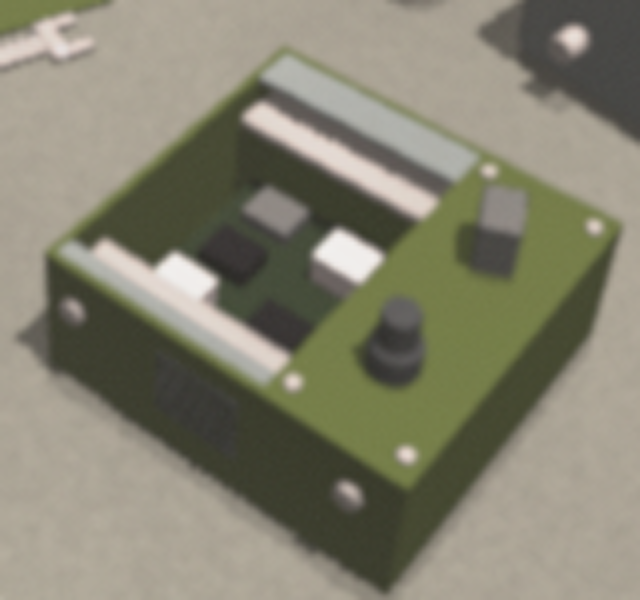

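The scene crop shows the case top corners at (230,60), (520,158), (383,403) and (75,290). The side crop shows them at (285,48), (620,225), (410,488) and (50,255). The wide lip is at the far, world +x side and the bay is at −y.

```bash
python3 - <<'E'
from h import *
a=grab('scene'); b=grab('side')
# order: (-x,-y),(-x,+y),(+x,+y),(+x,-y)
A=np.array([[230,60],[522,157],[383,403],[73,290]])/5+[205,100]
B=np.array([[410,488],[48,254],[285,47],[621,225]])/4+[290,205]
M=np.array([[-104,-148],[-104,70],[104,70],[104,-148]],float)
for n,im,p in (('scene',a,A-.4),('side',b,B-.4)):
    P=onplane(im,p,90)[:,:2]
    # rigid fit
    mc,pc=M.mean(0),P.mean(0); U,_,Vt=np.linalg.svd((M-mc).T@(P-pc)); Rm=(U@Vt).T
    t=pc-Rm@mc; print(n,P.round(1).tolist(),'origin',t.round(1),'yaw',np.arctan2(Rm[1,0],Rm[0,0]).round(4),(P-(M@Rm.T+t)).round(1).tolist())
oa,da=rays(a,A);ob,db=rays(b,B)
for i in range(4):
    s=np.linalg.lstsq(np.c_[da[i],-db[i]],ob-oa,rcond=None)[0]; print(((oa+da[i]*s[0]+ob+db[i]*s[1])/2).round(1), np.linalg.norm(oa+da[i]*s[0]-ob-db[i]*s[1]).round(1))
E
```

```text
scene [[433.3, -315.9], [377.9, -110.9], [575.1, -56.3], [631.4, -263.7]] origin [ 494.2 -149. ] yaw 0.2643 [[0.7, 3.1], [2.4, -2.2], [-1.3, -2.0], [-1.9, 1.1]]
side [[434.9, -320.7], [377.3, -112.9], [576.6, -57.3], [631.6, -266.4]] origin [ 494.8 -151.7] yaw 0.267 [[1.3, 1.2], [1.3, -1.3], [-0.0, -0.5], [-2.6, 0.6]]
[ 434.1 -318.3   86.9] 6.4
[ 377.8 -111.1   87.1] 2.6
[576.2 -56.4  88.5] 3.8
[ 631.9 -265.1   87.4] 4.1
```

```bash
cat >> h.py <<'E'
def tgt(p,yaw_y,tilt=0):
    """TCP at p, tool y along heading yaw_y, tool z down, then +tilt about tool x"""
    c,s=np.cos(yaw_y),np.sin(yaw_y)
    T=np.eye(4); T[:3,:3]=np.c_[[-s,c,0],[c,s,0],[0,0,-1]]@R.from_rotvec([tilt,0,0]).as_matrix(); T[:3,3]=p; return T
def row(T,T0=None):
    D=np.linalg.inv(pose() if T0 is None else T0)@T
    return np.r_[D[:3,3]/10,R.from_matrix(D[:3,:3]).as_rotvec()].round(3).tolist()
E
python3 - <<'E'
from h import *
print(row(tgt([498,196,300],-0.154)))
# ledge height from side view: far ledge inner top edge on plane case x=+55 ; near x=-65
b=grab('side'); a=grab('scene')
o=np.array([494.6,-150.5,0]); ex=np.array([np.cos(.266),np.sin(.266),0])
def hit(im,uv,X):
    c,d=rays(im,uv); t=(X-(c-o)@ex)/(d@ex); return ((c+d*t[:,None]))[:,2].round(1)
B=np.array([[245,116],[340,166],[430,214]])/4+[290,205]-.4
print('far x=55',hit(b,B,55))
B=np.array([[100,240],[200,300],[285,355]])/4+[290,205]-.4
print('near x=-65',hit(b,B,-65))
A=np.array([[340,130],[420,155],[495,182]])/5+[205,100]-.4
print('scene near ledge inner edge', hit(a,np.array([[320,157],[410,185],[487,209]])/5+[205,100]-.4,-65))
E
```

```text
[-36.25, -25.623, 0.387, -0.0, 0.0, 1.273]
far x=55 [75.1 77.1 78.3]
near x=-65 [69.1 71.8 70.9]
scene near ledge inner edge [71.  73.6 75.8]
```

Request:
{"fn": "send_rows", "kwargs": {
  "rows": [
    [[-9,-6.4,0.1,0,0,0.32],[-18,-12.8,0.2,0,0,0.64],[-27,-19.2,0.3,0,0,0.96],[-36.2,-25.6,0.4,0,0,1.27],[-36.2,-25.6,0.4,0,0,1.27],[-36.2,-25.6,0.4,0,0,1.27],[-36.2,-25.6,0.4,0,0,1.27],[-36.2,-25.6,0.4,0,0,1.27],[-36.2,-25.6,0.4,0,0,1.27],[-36.2,-25.6,0.4,0,0,1.27]]
  ],
  "grip": 80
}}

```text
clock: 1.55
eef_pos: [500.9, 189.3, 300.7]
tool_rot: [3.137, 0.003, 1.408]
force: [-0.4, -0.2, -0.1]
width: 58.6
gripper_force: 0.0
```

Request:
{"fn": "send_rows", "kwargs": {
  "rows": [
    [[0,0,0,0,0,0],[0,0,0,0,0,0]]
  ]
}}

```text
clock: 1.75
eef_pos: [497.1, 197.8, 299.8]
tool_rot: [-3.141, -0.001, 1.422]
force: [-0.1, 0.1, -0.4]
width: 58.4
gripper_force: 0.0
```

```bash
python3 - <<'E'
from h import *
s=ctrl.read_state(); print(s['eef_pos'],s['tool_rot'],s['width'],s['clock'],s['qpos'].round(2))
w=grab('wrist','f.png')
hsv=cv2.cvtColor(w['bgr'],cv2.COLOR_BGR2HSV)
m=cv2.inRange(hsv,(28,70,30),(50,255,255))
for c in cv2.findContours(m,cv2.RETR_EXTERNAL,cv2.CHAIN_APPROX_NONE)[0]:
    if cv2.contourArea(c)>1500:
        P=onplane(w,c.reshape(-1,2),4)[:,:2].astype(np.float32); print(cv2.boundingRect(c),cv2.contourArea(c),cv2.minAreaRect(P))
E
```

```text
[497.09935147 197.77944253 299.81107403] [-3.14076685e+00 -8.56210699e-04  1.42203014e+00] 58.39764412413261 1.75 [-0.7   0.5   0.4   1.85 -0.25  0.84 -0.33]
(227, 119, 173, 111) 17915.0 ((496.55377197265625, 195.42750549316406), (119.97256469726562, 179.90191650390625), 81.11934661865234)
(62, 0, 119, 74) 4975.5 ((334.1066589355469, 387.3026428222656), (83.33650207519531, 92.03669738769531), 46.04037094116211)
```

View pics/f.png

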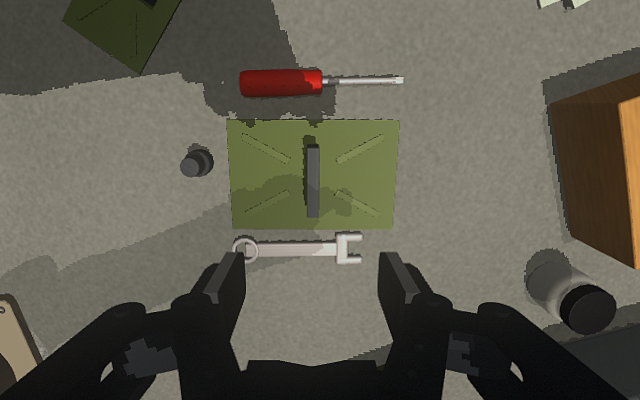

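The wrist view shows the panel spanning columns 227–400 and rows 119–230, with its handle at (313,180). It measures 180 x 120 mm, which matches the given size.

```bash
python3 - <<'E'
from h import *
print(row(tgt([497,195.5,86],-0.155)))
E
```

```text
[-0.273, 0.057, 21.381, -0.001, -0.001, 0.007]
```

Request:
{"fn": "send_rows", "kwargs": {
  "rows": [
    [[-0.1,0,4,0,0,0],[-0.2,0.05,8,0,0,0.007],[-0.27,0.05,12,0,0,0.007],[-0.27,0.05,15,0,0,0.007],[-0.27,0.05,17.5,0,0,0.007],[-0.27,0.05,19.5,0,0,0.007],[-0.27,0.05,21,0,0,0.007],[-0.27,0.05,21.4,0,0,0.007],[-0.27,0.05,21.4,0,0,0.007],[-0.27,0.05,21.4,0,0,0.007]]
  ]
}}

```text
clock: 2.8
eef_pos: [498.0, 194.5, 86.6]
tool_rot: [3.141, -0.001, 1.414]
force: [-0.2, -0.6, 1.3]
width: 58.7
gripper_force: 0.0
```

Request:
{"fn": "send_rows", "kwargs": {
  "rows": [
    [[0,0,0,0,0,0],[0,0,0,0,0,0],[0,0,0,0,0,0],[0,0,0,0,0,0],[0,0,0,0,0,0],[0,0,0,0,0,0],[0,0,0,0,0,0]]
  ],
  "grip": 255
}}

```text
clock: 3.5
eef_pos: [498.0, 193.9, 86.5]
tool_rot: [3.141, -0.001, 1.413]
force: [-1.0, 0.6, 6.2]
width: 11.1
gripper_force: 59.7
```

```bash
python3 - <<'E'
from h import *
s=ctrl.read_state(); print({k:np.round(v,3) for k,v in s.items()})
E
```

```text
{'clock': np.float64(3.5), 'qpos': array([-0.555,  0.82 ,  0.202,  1.992, -0.419,  0.369, -0.18 ]), 'qd': array([-0.001,  0.002,  0.   ,  0.001,  0.003, -0.001,  0.001]), 'tau': array([ 1.980e-01, -5.011e+01,  3.802e+00, -7.300e+00,  5.000e-03,
       -2.290e-01, -6.000e-03]), 'eef_pos': array([498.043, 193.864,  86.532]), 'tool_rot': array([ 3.141e+00, -1.000e-03,  1.413e+00]), 'force': array([-0.992,  0.569,  6.228]), 'torque': array([ 0.009,  0.145, -0.04 ]), 'gripper_force': np.float64(59.742), 'width': np.float64(11.067)}
```

Request:
{"fn": "send_rows", "kwargs": {
  "rows": [
    [[0,0,-1,0,0,0],[0,0,-3,0,0,0],[0,0,-6,0,0,0],[0,0,-9,0,0,0],[0,0,-12,0,0,0],[0,0,-15,0,0,0],[0,0,-18,0,0,0],[0,0,-20,0,0,0],[0,0,-21.5,0,0,0],[0,0,-21.5,0,0,0]]
  ]
}}

```text
clock: 4.5
eef_pos: [498.4, 193.8, 303.0]
tool_rot: [3.139, -0.002, 1.413]
force: [0.5, 0.5, -2.7]
width: 10.7
gripper_force: 58.7
```

```bash
cat >> h.py <<'E'
O=np.array([494.6,-150.5,0]); YAW=.266
def cw(x,y,z): 
    c,s=np.cos(YAW),np.sin(YAW); return O+[c*x-s*y,s*x+c*y,z]
E
python3 - <<'E'
from h import *
s=ctrl.read_state(); print(s['eef_pos'],s['force'],s['torque'])
print(cw(-5,-125,310),row(tgt(cw(-5,-125,310),.266)))
E
```

```text
[498.35600788 193.77085912 302.95140276] [ 0.49882231  0.5221201  -2.73492131] [-0.03553714 -0.05343231  0.01042187]
[ 522.63512815 -272.41813479  310.        ] [-45.653, 9.744, -0.778, 0.003, -0.002, -0.424]
```

Request:
{"fn": "send_rows", "kwargs": {
  "rows": [
    [[-3,0.6,0,0,0,-0.03],[-7,1.5,-0.1,0,0,-0.07],[-11,2.4,-0.2,0,0,-0.11],[-15,3.2,-0.3,0,0,-0.15],[-19,4,-0.4,0,0,-0.19],[-23,4.9,-0.5,0,0,-0.23],[-27,5.8,-0.6,0,0,-0.27],[-31,6.6,-0.7,0,0,-0.31],[-35,7.5,-0.7,0,0,-0.35],[-39,8.3,-0.7,0,0,-0.39]]
  ]
}}

```text
clock: 5.5
eef_pos: [517.5, -205.8, 306.7]
tool_rot: [-3.14, -0.001, 1.804]
force: [0.4, 0.2, -1.7]
width: 10.9
gripper_force: 58.6
```

Request:
{"fn": "send_rows", "kwargs": {
  "rows": [
    [[-3,0.6,0,0,0,-0.02],[-5.5,1.2,0,0,0,-0.03],[-6.7,1.4,0,0,0,-0.034],[-6.7,1.4,0,0,0,-0.034],[-6.7,1.4,0,0,0,-0.034],[-6.7,1.4,0,0,0,-0.034]]
  ]
}}

```text
clock: 6.1
eef_pos: [547.1, -264.4, 307.5]
tool_rot: [-3.141, -0.002, 1.839]
force: [0.3, 0.3, -2.5]
width: 11.0
gripper_force: 58.7
```

```bash
python3 - <<'E'
from h import *
s=ctrl.read_state(); print(s['eef_pos'],s['tool_rot'],s['force'],s['torque'],s['clock'])
w=grab('wrist','g.png')
M=[cw(x,y,z) for x,y,z in ((-104,-148,90),(-104,70,90),(104,70,90),(104,-148,90),(-89,-65,90),(-89,65,90),(73,65,90),(73,-65,90),(-65,65,70),(55,65,70))]
print(proj(w,M).round().tolist())
E
```

```text
[ 547.08744358 -264.43105162  307.53748826] [-3.14096943e+00 -2.05153241e-03  1.83862973e+00] [ 0.29951302  0.342426   -2.49661986] [-0.03281878 -0.03047491 -0.06197787] 6.1
[[172.0, 218.0], [145.0, -63.0], [427.0, -64.0], [407.0, 219.0], [179.0, 122.0], [165.0, -56.0], [385.0, -58.0], [377.0, 122.0], [205.0, -46.0], [357.0, -47.0]]
```

View pics/g.png

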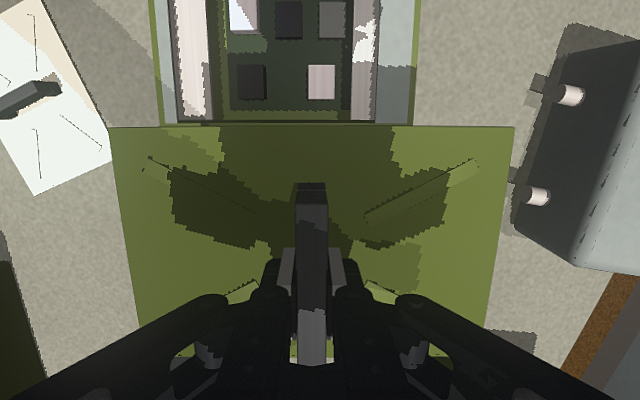

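The wrist view shows the opening's lip edges at columns ~175 and ~380 at row 60, against predictions of 174 and 380. The held panel's +y corners are at (108,127) and (515,127). I'll measure the panel in the hand and refine the case position.

```bash
python3 - <<'E'
from h import *
w=grab('wrist'); T=pose(); s=ctrl.read_state()
hsv=cv2.cvtColor(w['bgr'],cv2.COLOR_BGR2HSV)
for r in (20,60,100): 
    g=cv2.Canny(w['bgr'],40,100)[r]; print(r,np.nonzero(g[140:450])[0]+140)
P=onplane(w,[[108,127],[515,127]],T[2,3]-82.5)
L=(np.c_[P,[1,1]]@np.linalg.inv(T).T)[:,:3]; print('panel +y corners in tool',L.round(1), 'mid',L.mean(0).round(1))
for r in (20,60,100):
    print(r,proj(w,[cw(x,y,90) for x in(-104,-89,73,104) for y in (-60,)]).round(1).tolist())
    break
E
```

```text
20 [149 155 168 170 176 206 217 218 225 229 248 256 259 274 302 319 345 353
 369 371 372 374 379 413 419]
60 [153 159 171 180 208 219 227 340 341 352 356 357 358 367 373 378 411 417]
100 [156 162 175 177 183 186 204 211 222 223 229 244 245 246 248 249 250 251
 252 253 254 255 259 260 261 262 263 306 308 339 340 350 370 374 376 408
 414]
panel +y corners in tool [[ 62.1 -90.6  82.6]
 [ 62.2  88.9  82.6]] mid [62.1 -0.9 82.6]
20 [[160.5, 115.3], [178.5, 115.2], [377.1, 115.2], [414.9, 115.6]]
```

```bash
cat >> h.py <<'E'
O=np.array([493.6,-150.8,0])
def pan(xe,ze,th,y=0):
    """TCP pose for panel end a at case xe,ze with tilt th"""
    s,c=np.sin(th),np.cos(th)
    return tgt(cw(xe-90*c+86.5*s,y-1.7,ze+90*s+86.5*c),YAW,th)
def est():
    T=pose(); C=np.eye(4); c,s=np.cos(YAW),np.sin(YAW); C[:3,:3]=[[c,-s,0],[s,c,0],[0,0,1]]; C[:3,3]=O
    Q=np.linalg.inv(C)@T
    f=lambda x,z:(Q@[1.7,x,86.5-z,1])[:3].round(1).tolist()
    st=ctrl.read_state()
    F=C[:3,:3].T@st['force']
    print('end a',f(90,0),'end b',f(-90,0),'yawerr',round(float(np.arctan2(Q[1,1],Q[0,1])),4),'tilt',round(float(-np.arcsin(Q[2,1])),4),'Fcase',F.round(1),'tq',(C[:3,:3].T@st['torque']).round(2),'t',st['clock'])
E
python3 - <<'E'
from h import *
est(); print(row(pan(62,200,.15)))
E
```

```text
end a [111.8, -122.3, 221.4] end b [-68.2, -122.6, 221.4] yawerr 0.0017 tilt 0.0 Fcase [-0.6  0.8 -1.9] tq [0.   0.01 0.05] t 6.2
[12.258, -3.568, 0.909, 0.15, -0.001, 0.002]
```

Request:
{"fn": "send_rows", "kwargs": {
  "rows": [
    [[2,-0.6,0.2,0.02,0,0],[5,-1.4,0.4,0.05,0,0],[8,-2.3,0.6,0.09,0,0],[10.5,-3.1,0.8,0.13,0,0],[12.25,-3.55,0.9,0.15,0,0.002],[12.25,-3.55,0.9,0.15,0,0.002],[12.25,-3.55,0.9,0.15,0,0.002],[12.25,-3.55,0.9,0.15,0,0.002]]
  ]
}}

```text
clock: 7.0
eef_pos: [481.3, -158.5, 299.3]
tool_rot: [-2.993, 0.001, 1.834]
force: [-0.2, 0.1, -1.8]
width: 10.5
gripper_force: 58.8
```

```bash
python3 - <<'E'
from h import *
est(); print(row(pan(60,115,.15)))
E
```

```text
end a [62.3, -2.9, 200.4] end b [-115.7, -2.3, 227.1] yawerr -0.003 tilt 0.1487 Fcase [-0.2  0.2 -1.8] tq [-0.04 -0.26  0.04] t 7.0
[0.263, 1.046, 8.47, 0.001, 0.001, -0.003]
```

Request:
{"fn": "send_rows", "kwargs": {
  "rows": [
    [[0.05,0.2,2,0,0,0],[0.15,0.5,4.5,0,0,-0.003],[0.25,0.8,6.5,0,0,-0.003],[0.26,1.0,7.8,0,0,-0.003],[0.26,1.05,8.45,0,0,-0.003],[0.26,1.05,8.45,0,0,-0.003],[0.26,1.05,8.45,0,0,-0.003],[0.26,1.05,8.45,0,0,-0.003]]
  ]
}}

```text
clock: 7.8
eef_pos: [478.6, -156.1, 214.5]
tool_rot: [-2.993, 0.001, 1.837]
force: [-0.2, -0.1, -2.2]
width: 10.6
gripper_force: 58.7
```

```bash
python3 - <<'E'
from h import *
est()
w=grab('wrist','i.png'); b=grab('side'); cv2.imwrite('pics/j.png',cv2.resize(b['bgr'][170:355,270:460],None,fx=3.2,fy=3.2,interpolation=cv2.INTER_CUBIC))
print(proj(w,[cw(x,y,90) for x,y in((-104,70),(104,70),(-89,65),(73,65))]).round(1).tolist())
E
```

```text
end a [60.3, 0.5, 115.7] end b [-117.7, 0.4, 142.3] yawerr 0.0006 tilt 0.1485 Fcase [-0.2 -0.  -2.2] tq [-0.02 -0.27 -0.09] t 7.8
[[194.5, 104.5], [583.5, 107.2], [219.5, 113.2], [519.1, 115.7]]
```

View pics/i.png

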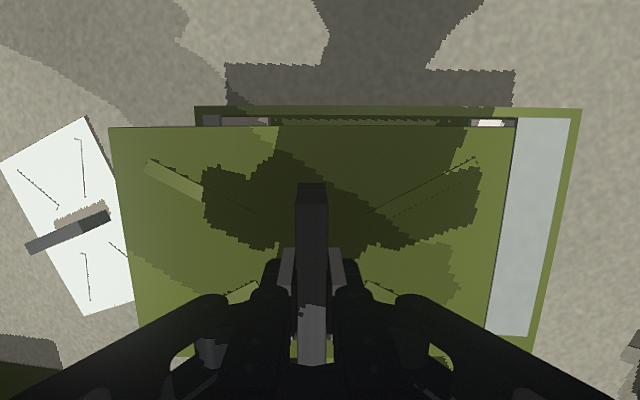

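View pics/j.png

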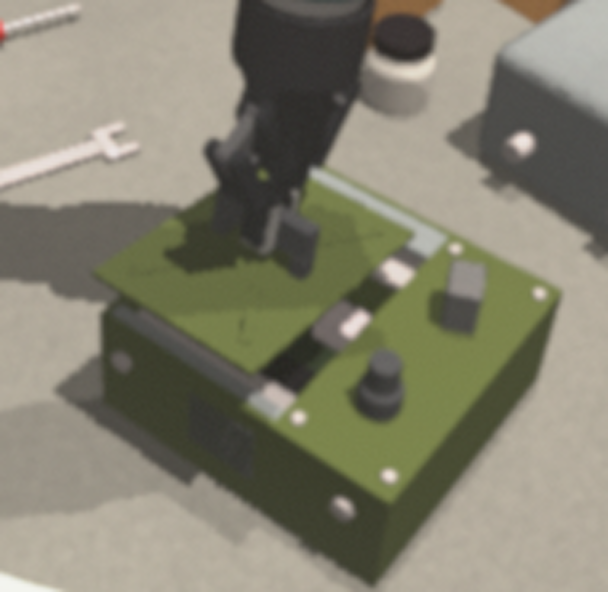

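The wrist view shows the case's +y corners at (194,107) and (582,109). They were predicted at (194.5,104.5) and (583.5,107), so the case sits about 1 mm further −y. The side view shows the panel tilted above the opening and clear of the plug and relay.

```bash
python3 - <<'E'
from h import *
print(row(pan(60,75,.15,-1.2)))
E
```

```text
[-0.195, 0.587, 4.002, 0.001, 0.0, 0.001]
```

Request:
{"fn": "send_rows", "kwargs": {
  "rows": [
    [[-0.19,0.1,0.6,0,0,0],[-0.19,0.2,1.4,0,0,0],[-0.19,0.3,2.2,0,0,0],[-0.19,0.4,3,0,0,0],[-0.19,0.5,3.6,0,0,0],[-0.19,0.58,4.0,0,0,0],[-0.19,0.58,4.0,0,0,0],[-0.19,0.58,4.0,0,0,0]]
  ]
}}

```text
clock: 8.7
eef_pos: [478.4, -157.7, 173.4]
tool_rot: [-2.992, -0.0, 1.838]
force: [0.3, 0.0, -2.7]
width: 11.0
gripper_force: 58.8
```

```bash
python3 - <<'E'
from h import *
est(); print(row(pan(94,75,.15,-1.2)))
E
```

```text
end a [59.6, -0.8, 74.4] end b [-118.3, -1.0, 101.3] yawerr 0.001 tilt 0.15 Fcase [ 0.3 -0.1 -2.7] tq [-0.   -0.29  0.01] t 8.7
[-0.031, 3.389, -0.575, 0.0, -0.0, 0.001]
```

Request:
{"fn": "send_rows", "kwargs": {
  "rows": [
    [[-0.03,0.4,-0.07,0,0,0],[-0.03,0.9,-0.15,0,0,0],[-0.03,1.4,-0.24,0,0,0],[-0.03,1.9,-0.32,0,0,0],[-0.03,2.4,-0.41,0,0,0],[-0.03,2.9,-0.49,0,0,0],[-0.03,3.3,-0.56,0,0,0],[-0.03,3.4,-0.57,0,0,0],[-0.03,3.4,-0.57,0,0,0],[-0.03,3.4,-0.57,0,0,0]]
  ]
}}

```text
clock: 9.7
eef_pos: [511.4, -148.9, 173.9]
tool_rot: [-2.991, -0.0, 1.838]
force: [0.4, 0.4, -1.6]
width: 10.7
gripper_force: 58.8
```

```bash
python3 - <<'E'
from h import *
est()
for th in (.1,.05,0): print(th,row(pan(95,74.5,th,-1.2)))
w=grab('wrist','k.png')
E
```

```text
end a [93.7, -1.0, 74.9] end b [-84.3, -1.2, 101.8] yawerr 0.0008 tilt 0.1505 Fcase [ 0.5  0.3 -1.6] tq [-0.   -0.22 -0.01] t 9.7
0.1 [-0.007, -0.287, 0.48, -0.051, -0.0, 0.001]
0.05 [-0.007, -0.685, 0.961, -0.101, -0.0, 0.001]
0 [-0.007, -1.057, 1.462, -0.151, -0.0, 0.001]
```

View pics/k.png

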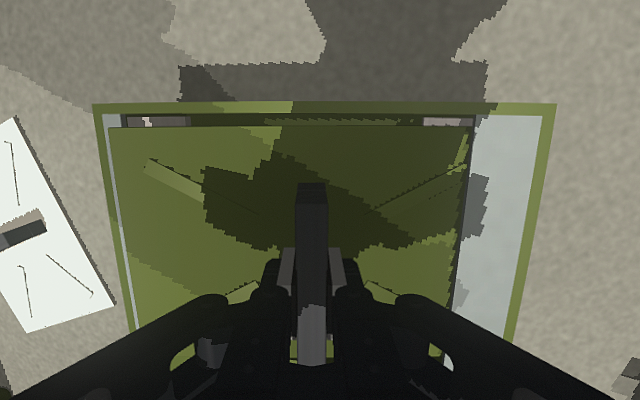

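The wrist view shows the +x end under the wide lip, whose edge is at about column 470. The −x end is still above the narrow lip, with its corner at (108,127).

Request:
{"fn": "send_rows", "kwargs": {
  "rows": [
    [[0,-0.1,0.16,-0.017,0,0],[0,-0.19,0.32,-0.034,0,0],[0,-0.29,0.48,-0.051,0,0],[0,-0.42,0.64,-0.068,0,0],[0,-0.55,0.8,-0.084,0,0],[0,-0.68,0.96,-0.101,0,0],[0,-0.75,1.06,-0.11,0,0],[0,-0.75,1.06,-0.11,0,0]]
  ]
}}

```text
clock: 10.55
eef_pos: [502.5, -151.4, 164.5]
tool_rot: [-3.101, -0.001, 1.837]
force: [0.5, -0.5, -2.1]
width: 10.8
gripper_force: 58.8
```

```bash
python3 - <<'E'
from h import *
est()
for th in (.02,0): print(th,row(pan(95,74.5,th,-1.2)))
E
```

```text
end a [94.9, -1.1, 74.4] end b [-85.0, -1.2, 81.7] yawerr 0.0002 tilt 0.0401 Fcase [ 0.3 -0.7 -2.1] tq [-0.01 -0.06 -0.01] t 10.55
0.02 [0.002, -0.158, 0.177, -0.02, -0.001, 0.0]
0 [0.002, -0.325, 0.362, -0.04, -0.001, 0.0]
```

Request:
{"fn": "send_rows", "kwargs": {
  "rows": [
    [[0,-0.08,0.09,-0.01,0,0],[0,-0.16,0.18,-0.02,0,0],[0,-0.24,0.27,-0.03,0,0],[0,-0.32,0.36,-0.04,0,0],[0,-0.32,0.36,-0.04,0,0],[0,-0.32,0.36,-0.04,0,0]]
  ]
}}

```text
clock: 11.15
eef_pos: [499.7, -152.1, 161.1]
tool_rot: [3.142, -0.0, 1.837]
force: [-0.2, -0.1, -3.1]
width: 10.8
gripper_force: 58.8
```

Request:
{"fn": "send_rows", "kwargs": {
  "rows": [
    [[0,0,0.05,0,0,0],[0,0,0.1,0,0,0],[0,0,0.15,0,0,0],[0,0,0.15,0,0,0]]
  ]
}}

```text
clock: 11.55
eef_pos: [499.8, -152.0, 159.5]
tool_rot: [-3.141, -0.0, 1.838]
force: [0.8, -0.6, -2.7]
width: 10.8
gripper_force: 58.8
```

```bash
python3 - <<'E'
from h import *
est()
E
```

```text
end a [95.6, -0.9, 73.0] end b [-84.4, -1.1, 73.0] yawerr 0.0011 tilt 0.0002 Fcase [ 0.6 -0.8 -2.7] tq [ 0.05 -0.01 -0.  ] t 11.55
```

Request:
{"fn": "send_rows", "kwargs": {
  "rows": [
    [[0,0,0.03,0,0,0],[0,0,0.07,0,0,0],[0,0,0.1,0,0,0],[0,0,0.1,0,0,0]]
  ]
}}

```text
clock: 11.95
eef_pos: [499.7, -152.0, 158.5]
tool_rot: [-3.141, -0.0, 1.838]
force: [-0.4, 1.2, -3.0]
width: 10.9
gripper_force: 58.8
```

Request:
{"fn": "send_rows", "kwargs": {
  "rows": [
    [[0,0,0.03,0,0,0],[0,0,0.07,0,0,0],[0,0,0.1,0,0,0]]
  ]
}}

```text
clock: 12.25
eef_pos: [499.8, -152.1, 158.1]
tool_rot: [3.141, -0.0, 1.838]
force: [-2.7, 0.8, 7.0]
width: 10.8
gripper_force: 60.2
```

Request:
{"fn": "send_rows", "kwargs": {
  "rows": [
    [[0,0,0,0,0,0],[0,0,0,0,0,0]]
  ]
}}

```text
clock: 12.45
eef_pos: [499.8, -152.1, 158.1]
tool_rot: [3.141, -0.0, 1.838]
force: [-1.8, 1.2, 4.9]
width: 11.3
gripper_force: 59.9
```

```bash
python3 - <<'E'
from h import *
est()
E
```

```text
end a [95.7, -1.1, 71.6] end b [-84.3, -1.2, 71.6] yawerr 0.0009 tilt -0.0004 Fcase [-1.4  1.6  4.9] tq [0.21 0.27 0.01] t 12.45
```

Request:
{"fn": "send_rows", "kwargs": {
  "rows": [
    [[0,-0.05,0,0.003,0,0],[0,-0.15,0,0.003,0,0],[0,-0.3,0,0.003,0,0],[0,-0.45,0,0.003,0,0],[0,-0.6,0,0.003,0,0],[0,-0.6,0,0.003,0,0]]
  ]
}}

```text
clock: 13.05
eef_pos: [495.0, -154.0, 158.1]
tool_rot: [-3.141, 0.001, 1.838]
force: [4.1, 1.6, 6.1]
width: 10.8
gripper_force: 60.0
```

```bash
python3 - <<'E'
from h import *
est()
E
```

```text
end a [90.4, -1.8, 71.5] end b [-89.6, -1.9, 71.6] yawerr 0.0008 tilt 0.0006 Fcase [4.3 0.5 6.1] tq [ 0.12 -0.81  0.08] t 13.05
```

Request:
{"fn": "send_rows", "kwargs": {
  "rows": [
    [[0,-0.1,0,-0.0015,0,0],[0,-0.2,0,-0.0015,0,0],[0,-0.35,0,-0.0015,0,0],[0,-0.5,0,-0.0015,0,0],[0,-0.6,0,-0.0015,0,0],[0,-0.6,0,-0.0015,0,0]]
  ]
}}

```text
clock: 13.65
eef_pos: [489.2, -155.7, 158.1]
tool_rot: [3.141, 0.001, 1.838]
force: [4.4, 0.1, 5.5]
width: 11.0
gripper_force: 60.0
```

```bash
python3 - <<'E'
from h import *
est()
E
```

```text
end a [84.5, -1.9, 71.7] end b [-95.5, -2.0, 71.5] yawerr 0.0009 tilt -0.0008 Fcase [ 4.2 -1.   5.5] tq [ 0.06 -0.79  0.  ] t 13.65
```

Now 0.5 mm steps until it butts.

Request:
{"fn": "send_rows", "kwargs": {
  "rows": [
    [[0,-0.05,0,0,0,0],[0,-0.1,0,0,0,0],[0,-0.15,0,0,0,0],[0,-0.2,0,0,0,0],[0,-0.2,0,0,0,0]]
  ]
}}

```text
clock: 14.15
eef_pos: [487.4, -156.2, 158.1]
tool_rot: [3.141, 0.001, 1.838]
force: [3.6, 0.3, 5.7]
width: 11.0
gripper_force: 59.9
```

Request:
{"fn": "send_rows", "kwargs": {
  "rows": [
    [[0,-0.04,0,0,0,0],[0,-0.07,0,0,0,0],[0,-0.1,0,0,0,0]]
  ]
}}

```text
clock: 14.45
eef_pos: [486.6, -156.4, 158.1]
tool_rot: [3.14, 0.001, 1.838]
force: [3.7, 1.2, 5.4]
width: 11.0
gripper_force: 59.9
```

Request:
{"fn": "send_rows", "kwargs": {
  "rows": [
    [[0,-0.03,0,0,0,0],[0,-0.06,0,0,0,0],[0,-0.06,0,0,0,0]]
  ]
}}

```text
clock: 14.75
eef_pos: [486.3, -156.5, 158.1]
tool_rot: [3.14, 0.002, 1.838]
force: [4.9, 0.8, 5.8]
width: 11.1
gripper_force: 59.8
```

Request:
{"fn": "send_rows", "kwargs": {
  "rows": [
    [[0,-0.03,0,0,0,0],[0,-0.06,0,0,0,0],[0,-0.06,0,0,0,0]]
  ]
}}

```text
clock: 15.05
eef_pos: [486.1, -156.6, 158.1]
tool_rot: [3.139, 0.002, 1.838]
force: [5.7, 1.4, 4.5]
width: 10.9
gripper_force: 59.7
```

```bash
python3 - <<'E'
from h import *
est()
E
```

```text
end a [81.5, -2.0, 71.8] end b [-98.5, -2.2, 71.4] yawerr 0.0009 tilt -0.0025 Fcase [ 5.9 -0.2  4.5] tq [ 0.08 -1.24 -0.08] t 15.05
```

Request:
{"fn": "send_rows", "kwargs": {
  "rows": [
    [[0,-0.04,0,0,0,0],[0,-0.08,0,0,0,0],[0,-0.08,0,0,0,0]]
  ]
}}

```text
clock: 15.35
eef_pos: [486.0, -156.7, 158.1]
tool_rot: [3.138, 0.002, 1.838]
force: [8.4, 2.0, 0.9]
width: 11.1
gripper_force: 59.5
```

```bash
python3 - <<'E'
from h import *
est()
E
```

```text
end a [81.4, -2.1, 71.9] end b [-98.6, -2.3, 71.3] yawerr 0.001 tilt -0.0036 Fcase [ 8.6 -0.2  0.9] tq [-0.03 -1.49 -0.12] t 15.35
```

Request:
{"fn": "send_rows", "kwargs": {
  "rows": [
    [[0,0.02,0,0.001,0,0],[0,0.04,0.02,0.003,0,0],[0,0.06,0.02,0.003,0,0],[0,0.06,0.02,0.003,0,0]]
  ]
}}

```text
clock: 15.75
eef_pos: [486.2, -156.7, 158.1]
tool_rot: [3.141, 0.002, 1.838]
force: [5.8, 1.7, 4.3]
width: 11.1
gripper_force: 60.0
```

```bash
python3 - <<'E'
from h import *
est()
E
```

```text
end a [81.4, -2.2, 71.6] end b [-98.6, -2.3, 71.6] yawerr 0.0008 tilt -0.0002 Fcase [6.  0.1 4.3] tq [ 0.17 -1.36 -0.05] t 15.75
```

Still pressed lightly against the wall and flat. Releasing.

Request:
{"fn": "send_rows", "kwargs": {
  "rows": [
    [[0,0,0,0,0,0],[0,0,0,0,0,0],[0,0,0,0,0,0],[0,0,0,0,0,0],[0,0,0,0,0,0]]
  ],
  "grip": 110
}}

```text
clock: 16.25
eef_pos: [483.4, -156.5, 157.2]
tool_rot: [-3.136, -0.001, 1.837]
force: [0.0, 0.4, -0.4]
width: 48.7
gripper_force: 0.0
```

```bash
python3 - <<'E'
from h import *
est(); w=grab('wrist')
P=onplane(w,[[0,0]],75.5)
hsv=cv2.cvtColor(w['bgr'],cv2.COLOR_BGR2HSV)
print(ctrl.read_state()['width'])
E
```

```text
end a [78.2, -1.0, 70.2] end b [-101.8, -1.1, 71.2] yawerr 0.0007 tilt 0.0055 Fcase [ 0.1  0.4 -0.4] tq [0.01 0.05 0.03] t 16.25
48.54404826848028
```

Request:
{"fn": "send_rows", "kwargs": {
  "rows": [
    [[0,0.25,-0.5,0,0,0],[0,0.25,-2,0,0,0],[0,0.25,-4,0,0,0],[0,0.25,-6.5,0,0,0],[0,0.25,-9,0,0,0],[0,0.25,-11.5,0,0,0],[0,0.25,-14,0,0,0],[0,0.25,-15,0,0,0],[0,0.25,-15,0,0,0]]
  ]
}}

```text
clock: 17.2
eef_pos: [487.7, -155.7, 308.7]
tool_rot: [-3.14, 0.001, 1.838]
force: [0.5, 1.1, -0.5]
width: 48.5
gripper_force: 0.0
```

Request:
{"fn": "send_rows", "kwargs": {
  "rows": [
    [[-3,0,0,0,0,0],[-6,0,0,0,0,0],[-8,0,0,0,0,0],[-8,0,0,0,0,0],[-8,0,0,0,0,0]]
  ]
}}

```text
clock: 17.7
eef_pos: [507.4, -232.2, 305.9]
tool_rot: [-3.135, -0.003, 1.837]
force: [-0.2, 0.9, -0.6]
width: 48.5
gripper_force: 0.0
```

```bash
python3 - <<'E'
from h import *
w=grab('wrist','m.png'); print(ctrl.read_state()['eef_pos'])
print(proj(w,[cw(x,y,z) for x,y,z in((-89,65,90),(73,65,90),(73,-65,90),(-89,-65,90),(-99,58,75.7),(81,58,75.7))]).round(1).tolist())
E
```

```text
[ 507.56090063 -231.49914472  306.11999819]
[[207.8, 3.1], [422.3, 2.9], [410.5, 172.8], [218.5, 172.3], [201.3, 18.0], [426.3, 17.8]]
```

View pics/m.png

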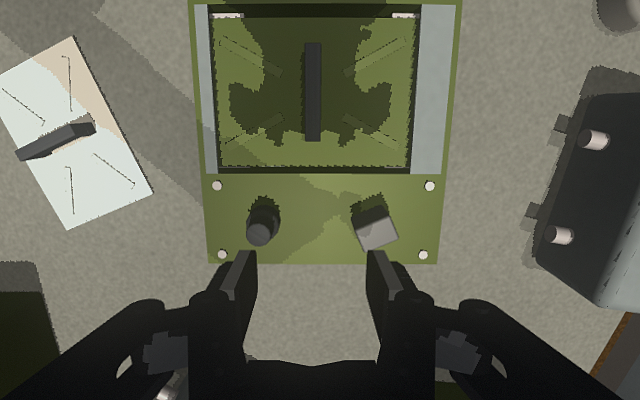

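The view shows the panel flat with both ends under the lips. Its handle is at (313,92), and the plug and relay haven't moved.

```bash
python3 -c "
from cell import ctrl
print(ctrl.finish_job())"
```

```text
the job is handed in; nothing more can be done
None
```

The panel is back in the case, lying flat on the ledges with both ends under the lips and butted against the narrow-lip end wall; I let go of it and handed the job in at about 18 s, with wrist force readings no higher than about 10 N.

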